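# Clear and hold open the lid of the topping station

## Task

I am about to scrape the toppings off the board with both hands: take the black caddy off the lid of the topping station, hook it onto the upper front rail somewhere near the middle, slide it along to the left until it sits against the left end bracket, and let go of it there so that it hangs upright. Then take the lid by its handle, raise it to 60 degrees from closed and keep holding it steady there: it falls shut when let go, so finish while still holding it. Leave everything else where it is.

Things in the scene. Friction and masses are not known exactly. Their poses are not given: they have to be found in the camera images.
- station: topping station, fixed: wooden box 220 mm deep (x), 400 mm wide (y), 120 mm high, three steel pans inside, flat steel lid (top at z = 128 mm closed), two round rails along its front. Origin: centre of its underside, on the worktop; x points away from the robot to the hinged back, y left, z up; turned by up to 0.15 rad
- rail_stop (a point): on the upper rail's axis at the inner face of its left end bracket (collar 22 mm across), at (-134, 180, 85) mm in the station's frame, axes as the station's. Rails are 10 mm thick, 24 mm (axis) in front of the box, free from y = -180 to 180 mm; the lower, at z = 34 mm, is what a hung caddy leans on
- lid (a joint): opening angle of the lid (rad): 0 closed, grows as its front edge rises; 60 degrees = 1.047; stops at 1.9. Free hinge, lid 0.55 kg: falls shut when let go below about 75 degrees; about 3 N upward at the handle lifts it
- lid_hinge (a point): middle of the hinge axis, which runs along the station's y at (113, 0, 124) mm in its frame
- lid_handle (a point): middle of the dark bow handle's bar on the lid near its front edge: round, 12 mm thick, along the station's y, straight for 86 mm, legs 110 mm apart, 35 mm clear above the lid. Closed: at (-72, 0, 169) mm in the station's frame, i.e. 185 mm in front of and 45 mm above the hinge axis; it turns with the lid about that axis
- caddy: black rail caddy: loose open cup 58 mm deep (x), 64 mm wide (y), 95 mm high, walls 3 mm, 0.11 to 0.22 kg, standing upright on the lid. Origin: centre of its underside, z up. Two steel strap hooks on its +x face, the back, 14 mm wide, outer edges flush with its sides. Hang it with the back towards the station; hung, it leans by about 0.1 rad. Grasp across the 64 mm sides
- caddy_hook (a point): middle of the hooks' 15 mm slot at the underside of their roof, at (36.5, 0, 70) mm in the caddy's frame; the hooks reach 29 mm below it, the last 12 mm flaring outward. Hung, it lies 5 mm above the upper rail's axis; with the hooks against the left bracket it lies 32 mm to the right of rail_stop
- pepper: green bell pepper lying on its side, about 110 mm; bystander, origin at the centre of its underside
- onion: brown onion, 68 mm; bystander, origin at the centre of its underside
- garlic: loose garlic bulb, 43 mm, on the worktop; bystander, origin at the centre of its underside
- ginger: ginger root, 103 x 65 x 26 mm; bystander, origin at the centre of its underside
- teaspoon: teaspoon with a red handle, 132 mm, lying on the right; bystander, origin at the centre of its underside
- lemon: lemon, 72 mm, left of the station; bystander, origin at the centre of its underside

How it is judged:
By the outcome, as a careful person would: the job done as asked, in the order asked, and still so for the second after the job is handed in, while the arm keeps its last pose, push and grip.
It also fails if it takes over 67 s, if anything falls off the work surface, if the arm or the gripper's body presses on something with over 40 N, if the wrist force passes 120 N, or if a joint passes its speed limit or range.

## Robot

A 6-joint arm with a two-finger parallel gripper is mounted at the origin on a cart in front of the work surface, level with it; the furniture and walls round the work are solid. World frame = base frame: x ahead of the robot, y to its left, z up, the work surface at z = 0. Lengths are in mm, angles in rad, forces in N, time in s.
With the tool pointing down it reaches from about 325 to 850 mm from the base axis. Payload 15.5 kg.
Tool frame: the origin (TCP) lies at the very end of the fingers, on their centre line; the grasp point (between the pads) lies 19 mm behind it (pinch_z is the distance from the TCP to the grasp point, in mm); z points along the fingers, y is the line along which they close (so a half turn about z gives the same grasp; the last joint's range is limited). The gripper opens to 91 mm and grips with 3 to 60 N. Pads are 32 mm wide; open, the fingers measure 118 mm over their backs; the gripper's body (76 mm by 178 mm) begins 60 mm behind the grasp point.
Start: joints at [1.141, 0.494, 1.345, -0, 1.302, -0.096], TCP at [204.768, 590.505, 213.915] pointing down, gripper open.
Joint ranges: [-2.91, 2.91], [-0.82, 2.16], [0.22, 2.67], [-1.22, 4.37], [0.12, 2.79], [-3.08, 3.08]. Speed limits (rad/s): [1.89, 1.89, 2.57, 3.01, 3.01, 3.01].

## Interface

Orientations are given as [roll, pitch, yaw] about the fixed x, y, z axes, in that order (R = Rz(yaw) Ry(pitch) Rx(roll)).
In Python, from workcell import * gives the robot as it stands.
- The arm moves only by the shell command python3 -m crank 'ROWS'. ROWS is JSON, a list of rows, each an object of numbers: "dx", "dy", "dz": the shift along the tool's x, y, z in m; "wx", "wy", "wz": the turn, a rotation vector about the tool's x, y, z in rad; "fingers": the opening, from 0 (shut) to 1 (fully open). In form: [{"dx": .., "dy": .., "dz": .., "wx": .., "wy": .., "wz": .., "fingers": ..}, ...]. A call has exactly 8 rows; each row shifts and turns the commanded pose from where the row before left it, along the tool's axes as they then stand; what a row does not reach is not made up. A row lasts 1/12 s, in which the tool goes at most 41.7 mm and 7.16 degrees, less where a joint would pass 70% of its speed; a pose out of reach is approached as far as the arm can. A call with a gripper value outside its range is refused whole. The fingers move at their own pace and stop on an object; the grip force is fixed at half the most. Time passes only in rows, so rows that do not move let the fingers close, or fill a call up. It gives the time, the measured TCP pose, the force, the opening and the grip force at its end, in the units of the state.
- sense(): the state, without advancing time (a new reading comes with each control period).
- grab_frame(name): name is "scene" or "top" or "wrist"; returns a dict with "img" (400x640x3 uint8, red, green, blue), "range_z" (400x640 float32, mm along the optical axis (not along the pixel's ray), 0 where there is no reading), "fx", "fy", "cx", "cy" (pixels), "extrinsics" (4x4, takes a point from camera to world coordinates). Camera axes: x right, y down, z forward; pixel columns grow to the right and rows downward; lengths in mm; the calibration is good to about 2 mm. A picture is of the moment at which its call begins.
- job_done(): hands the job in; it is judged then, once.
The state is a dict: "time": time; "joint_pos": joint angles; "dq": joint speeds; "tau": joint torques, N m; "tcp_pos": TCP position; "ee_rot": TCP orientation; "force": force on the tool from outside, world axes, zero at the start; "torque": the same for the moment, N m; "width": finger opening in mm; "grip_force": force on a finger pad.
Only numpy, scipy, OpenCV 4.12 (cv2) and the standard library are available. Lean on these libraries where they do the work, as an engineer would, in place of code of your own. Each camera call takes 0.05 s, during which the arm holds its last target. There are 200 camera calls.

## Working session

There is one attempt and no reset: what is moved stays moved. The work goes in short steps, Python scripts to look and compute and a shell command to move; the robot and the scene stay as the last step left them, time stands still between calls to the robot, and variables do not carry over. Pictures are saved under pics/ and viewed, at most 10 in all, crops included, and the job is handed in when it is done.

```bash
mkdir -p pics; ls; python3 - <<'E'
from workcell import *
import cv2,numpy as np
s=sense();print(s)
for n in("scene","top"):
    f=grab_frame(n);cv2.imwrite(f"pics/{n}1.png",f["img"][:,:,::-1]);np.savez(f"{n}1.npz",**f)
    print(n,f["fx"],f["cx"],f["cy"],f["extrinsics"].round(3).tolist())
E
```

```text
pics
{'time': 0.0, 'joint_pos': array([ 1.14149179e+00,  4.94178551e-01,  1.34617069e+00, -1.07354978e-05,
        1.30250583e+00, -9.54837030e-02]), 'dq': array([ 1.60601572e-04, -5.23011275e-04,  6.51340134e-04, -3.95069936e-06,
        2.03517310e-05, -1.12503812e-03]), 'tau': array([ 1.68456620e-03, -8.78792453e+01, -3.81855369e+01,  7.08309445e-02,
        5.31373685e-02, -1.44105434e-04]), 'tcp_pos': array([204.60580248, 590.13105038, 213.32775299]), 'ee_rot': array([-3.14033500e+00, -1.10056545e-04,  2.80777461e+00]), 'force': array([-0.79711075,  0.23606045, -1.12645917]), 'torque': array([ 0.00410643, -0.00727929,  0.01562898]), 'grip_force': 0.0, 'width': 91.49788373864169}
scene 382.0284859305781 317.10239814321517 198.922608618474 [[0.596, -0.311, 0.74, -486.401], [-0.803, -0.243, 0.544, -915.47], [0.011, -0.919, -0.395, 726.484], [0.0, 0.0, 0.0, 1.0]]
top 366.2987706087818 320.42879294338127 200.70455641577107 [[0.027, -0.993, 0.118, 435.665], [-0.999, -0.031, -0.031, -96.456], [0.035, -0.117, -0.992, 1262.322], [0.0, 0.0, 0.0, 1.0]]
```

View pics/top1.png

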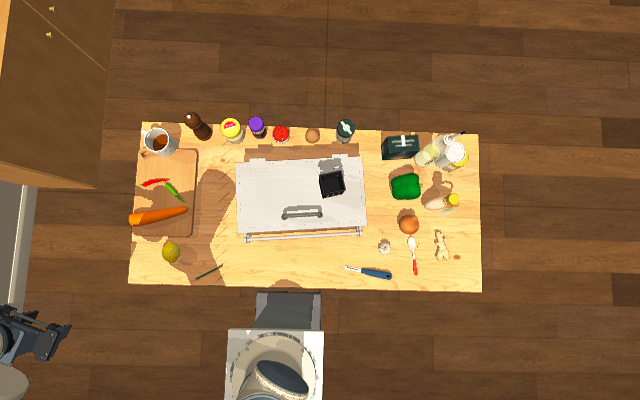

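View pics/scene1.png

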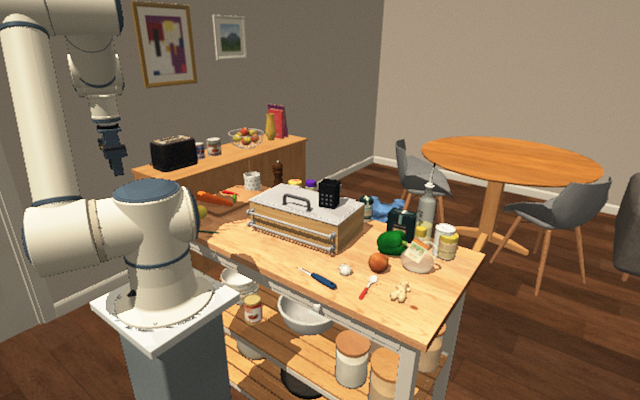

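The top view shows the lid at about (237–366, 160–232), the caddy at (332,185), the handle at (302,211) and the rails at about row 236. The scene view shows the same things. Next I'll measure them from the depth images.

```bash
cat > h.py <<'E'
import numpy as np,cv2
def cloud(f):
    v,u=np.mgrid[:400,:640];z=f["range_z"].astype(float)
    p=np.stack([(u-f["cx"])/f["fx"]*z,(v-f["cy"])/f["fy"]*z,z],-1)
    E=f["extrinsics"];w=p@E[:3,:3].T+E[:3,3];w[z<=0]=np.nan
    return w
def rect(P):
    return cv2.minAreaRect(P[:,:2].astype(np.float32))
E
python3 - <<'E'
from h import *
f=dict(np.load("top1.npz"));w=cloud(f)
R=np.zeros((400,640),bool);R[150:245,225:375]=1
z=w[...,2]
def show(n,m):
    P=w[m&R];print(n,len(P),P[:,2].mean().round(1),P[:,:2].mean(0).round(1),P.min(0).round(),P.max(0).round(),rect(P))
show("lid",(abs(z-128)<7)); show("handle",(abs(z-172)<12)&(np.arange(400)[:,None]>200)); show("caddy",(z>210))
show("rail",(abs(z-88)<12)&(np.arange(400)[:,None]>225))
print(np.nanmedian(z[250:260,280:300]))
print(z[155:205:3,318:348:3].round(0))
# scene
f=dict(np.load("scene1.npz"));w=cloud(f);z=w[...,2];R[:]=0;R[175:250,240:370]=1
show("lid",(abs(z-128)<5)); show("caddy",(z>215)); show("handle",(abs(z-170)<8)&(np.arange(640)<315))
E
```

```text
lid 8530 127.4 [590.8 -63.1] [ 466. -277.  121.] [728. 140. 135.] ((597.8276977539062, -68.80485534667969), (234.17669677734375, 402.4787292480469), 5.122231483459473)
handle 155 171.9 [522.7 -75.4] [ 514. -134.  160.] [532. -17. 179.] ((523.0890502929688, -75.58993530273438), (11.798840522766113, 117.0796127319336), 5.488057613372803)
caddy 146 221.3 [ 618.8 -162.4] [ 579. -199.  211.] [ 651. -123.  227.] ((615.312255859375, -161.39259338378906), (61.277862548828125, 66.7661361694336), 14.214466094970703)
rail 420 88.0 [462.2 -79.2] [ 436. -270.   80.] [498. 110.  99.] ((467.1512756347656, -79.99037170410156), (29.578350067138672, 379.5809631347656), 5.0564775466918945)
-1.4949128782069465
[[  2.   0.  -1.  -1.  -4. 127. 127. 127. 130. 125.]
 [126. 126. 125. 126. 128. 130. 127. 133. 132. 131.]
 [128. 128. 131. 127. 128. 132. 125. 130. 130. 134.]
 [125. 126. 129. 127. 127. 128. 129. 124. 130. 131.]
 [128. 130. 127. 126. 128. 127. 200. 126. 130. 130.]
 [201. 201. 126. 128. 126. 129. 201. 221. 123. 126.]
 [125. 199. 222. 223. 220. 213. 202. 191. 127. 127.]
 [129. 207. 195. 183. 176. 16
[... 307 characters left out ...]
03. 185. 167. 152. 133. 127. 130.]
 [126. 130. 138. 121. 127. 126. 129. 128. 124. 126.]
 [123. 129. 132. 126. 128. 129. 130. 123. 129. 125.]
 [129. 126. 124. 127. 125. 130. 130. 126. 128. 126.]]
lid 1914 130.6 [573.8 -87.9] [ 462. -279.  123.] [724. 136. 133.] ((597.267578125, -70.90658569335938), (241.63226318359375, 403.1279602050781), 4.9127631187438965)
caddy 126 221.8 [ 613.8 -162.7] [ 577. -202.  215.] [ 653. -126.  228.] ((615.4594116210938, -162.88107299804688), (72.34456634521484, 65.1014633178711), 14.26071834564209)
handle 92 172.4 [520.7 -82.1] [ 511. -136.  163.] [532. -21. 178.] ((521.355224609375, -78.35308837890625), (16.21121597290039, 115.19721984863281), 5.819114685058594)
```

```bash
python3 - <<'E'
import cv2
a=cv2.imread("pics/top1.png")[145:250,225:375];b=cv2.imread("pics/scene1.png")[165:255,240:370]
cv2.imwrite("pics/c1.png",cv2.vconcat([cv2.resize(a,(430,300),interpolation=2),cv2.resize(b,(430,298),interpolation=2)]))
E
```

```text
(no output)
```

View pics/c1.png

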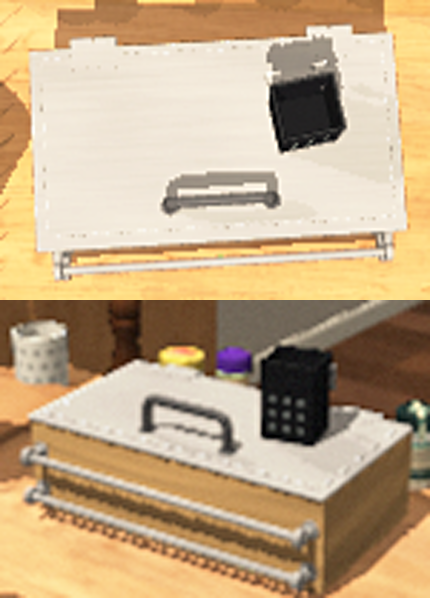

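Station yaw is about 0.088 rad, with its origin near (594, -70). The caddy is at about (615, -162), yaw about 0.245, hooks at the back (+x). First I'll raise the tool and turn it to match the caddy.

```bash
cat >> h.py <<'E'
from scipy.spatial.transform import Rotation as Ro
def delta(s,tgt,yaw=None):
    "remaining shift (m) in tool axes, and turn (rotvec, tool axes) to tool-down at yaw; shift is in the axes after the turn"
    R=Ro.from_euler("xyz",s["ee_rot"]); T=R if yaw is None else Ro.from_euler("xyz",[np.pi,0,yaw])
    return (T.inv().apply(np.array(tgt)-s["tcp_pos"])/1000).round(4),(R.inv()*T).as_rotvec().round(4)
E
python3 -m crank '[{"dz":-0.015,"wz":-0.0725},{"dz":-0.015,"wz":-0.0725},{"dz":-0.015,"wz":-0.0725},{"dz":-0.015,"wz":-0.0725},{"dz":-0.015,"wz":-0.0725},{"dz":-0.015,"wz":-0.0725},{"dz":-0.015,"wz":-0.0725},{"dz":-0.015,"wz":-0.0725}]'
python3 -c "
from h import *
from workcell import *
s=sense();print(delta(s,[600,-160,345],3.387),s['joint_pos'])"
```

```text
(array([-0.2013, -0.8238, -0.1316]), array([-1.000e-03, -4.000e-04, -5.792e-01])) [ 1.14152372e+00  4.94123525e-01  1.34606064e+00 -2.18888960e-05
  1.30246931e+00 -9.54840420e-02]$[0]: bad value
```

```bash

python3 -m crank '[{"dx":0,"dy":0,"dz":-0.015,"wx":0,"wy":0,"wz":-0.0725,"fingers":1},{"dx":0,"dy":0,"dz":-0.015,"wx":0,"wy":0,"wz":-0.0725,"fingers":1},{"dx":0,"dy":0,"dz":-0.015,"wx":0,"wy":0,"wz":-0.0725,"fingers":1},{"dx":0,"dy":0,"dz":-0.015,"wx":0,"wy":0,"wz":-0.0725,"fingers":1},{"dx":0,"dy":0,"dz":-0.015,"wx":0,"wy":0,"wz":-0.0725,"fingers":1},{"dx":0,"dy":0,"dz":-0.015,"wx":0,"wy":0,"wz":-0.0725,"fingers":1},{"dx":0,"dy":0,"dz":-0.015,"wx":0,"wy":0,"wz":-0.0725,"fingers":1},{"dx":0,"dy":0,"dz":-0.015,"wx":0,"wy":0,"wz":-0.0725,"fingers":1}]'
python3 -c "
from h import *
from workcell import *
s=sense();print(delta(s,[600,-160,345],3.387),s['joint_pos'])"
```

```text
time: 0.77
tcp_pos: [204.7, 590.3, 334.3]
ee_rot: [-3.141, -0.0, -2.892]
force: [1.2, -0.1, 0.6]
width: 91.3
grip_force: 0.0
(array([-0.2012, -0.8238, -0.0107]), array([-0.0006, -0.0005,  0.0044])) [ 1.14149106e+00  4.09328385e-01  1.15946894e+00 -3.50963591e-05
  1.57358214e+00 -6.79139912e-01]
```

```bash

python3 -m crank '[{"dx":-0.0084,"dy":-0.034,"dz":0,"wx":0,"wy":0,"wz":0,"fingers":1},{"dx":-0.0084,"dy":-0.034,"dz":0,"wx":0,"wy":0,"wz":0,"fingers":1},{"dx":-0.0084,"dy":-0.034,"dz":0,"wx":0,"wy":0,"wz":0,"fingers":1},{"dx":-0.0084,"dy":-0.034,"dz":0,"wx":0,"wy":0,"wz":0,"fingers":1},{"dx":-0.0084,"dy":-0.034,"dz":0,"wx":0,"wy":0,"wz":0,"fingers":1},{"dx":-0.0084,"dy":-0.034,"dz":0,"wx":0,"wy":0,"wz":0,"fingers":1},{"dx":-0.0084,"dy":-0.034,"dz":0,"wx":0,"wy":0,"wz":0,"fingers":1},{"dx":-0.0084,"dy":-0.034,"dz":0,"wx":0,"wy":0,"wz":0,"fingers":1}]'
python3 -m crank '[{"dx":-0.0084,"dy":-0.034,"dz":0,"wx":0,"wy":0,"wz":0,"fingers":1},{"dx":-0.0084,"dy":-0.034,"dz":0,"wx":0,"wy":0,"wz":0,"fingers":1},{"dx":-0.0084,"dy":-0.034,"dz":0,"wx":0,"wy":0,"wz":0,"fingers":1},{"dx":-0.0084,"dy":-0.034,"dz":0,"wx":0,"wy":0,"wz":0,"fingers":1},{"dx":-0.0084,"dy":-0.034,"dz":0,"wx":0,"wy":0,"wz":0,"fingers":1},{"dx":-0.0084,"dy":-0.034,"dz":0,"wx":0,"wy":0,"wz":0,"fingers":1},{"dx":-0.0084,"dy":-0.034,"dz":0,"wx":0,"wy":0,"wz":0,"fingers":1},{"dx":-0.0084,"dy":-0.034,"dz":0,"wx":0,"wy":0,"wz":0,"fingers":1}]'
python3 -m crank '[{"dx":-0.0084,"dy":-0.034,"dz":0,"wx":0,"wy":0,"wz":0,"fingers":1},{"dx":-0.0084,"dy":-0.034,"dz":0,"wx":0,"wy":0,"wz":0,"fingers":1},{"dx":-0.0084,"dy":-0.034,"dz":0,"wx":0,"wy":0,"wz":0,"fingers":1},{"dx":-0.0084,"dy":-0.034,"dz":0,"wx":0,"wy":0,"wz":0,"fingers":1},{"dx":-0.0084,"dy":-0.034,"dz":0,"wx":0,"wy":0,"wz":0,"fingers":1},{"dx":-0.0084,"dy":-0.034,"dz":0,"wx":0,"wy":0,"wz":0,"fingers":1},{"dx":-0.0084,"dy":-0.034,"dz":0,"wx":0,"wy":0,"wz":0,"fingers":1},{"dx":0,"dy":0,"dz":0,"wx":0,"wy":0,"wz":0,"fingers":1}]'
python3 -c "
from h import *
from workcell import *
s=sense();print(delta(s,[600,-160,345],3.387),s['joint_pos'])
f=grab_frame('wrist');cv2.imwrite('pics/w1.png',f['img'][:,:,::-1]);np.savez('w1.npz',**f)
w=cloud(f);z=w[...,2]
for n,a,b in(('lid',122,134),('cad',215,230),('hook',196,206),('handle',163,182),('rail',78,95)):
    m=(z>a)&(z<b);P=w[m];print(n,len(P),P.mean(0).round(1),rect(P))
"
```

```text
time: 1.43
tcp_pos: [336.5, 341.4, 333.8]
ee_rot: [-3.141, -0.0, -2.895]
force: [0.7, 1.1, -0.3]
width: 91.0
grip_force: 0.0
time: 2.1
tcp_pos: [468.0, 93.9, 333.8]
ee_rot: [3.142, -0.0, -2.895]
force: [0.5, 1.1, 1.2]
width: 91.0
grip_force: 0.0
time: 2.77
tcp_pos: [584.6, -125.8, 332.8]
ee_rot: [-3.141, -0.001, -2.899]
force: [-0.6, 0.8, -0.5]
width: 90.8
grip_force: 0.0
(array([-0.0066, -0.0369, -0.0122]), array([-0.001 , -0.0007, -0.0025])) [-3.11133512e-01  3.66771066e-01  1.23111791e+00 -1.24860280e-03
  1.54377286e+00 -2.12478350e+00]
lid 42881 [571.5 -78.4 128.5] ((606.1370849609375, -191.05838012695312), (237.90455627441406, 658.9462890625), 9.015357971191406)
cad 1278 [ 617.8 -163.   222.6] ((615.6799926757812, -161.4073486328125), (60.88713836669922, 66.80960845947266), 14.339436531066895)
hook 564 [ 630.4 -163.6  201.1] ((624.4158935546875, -159.3344268798828), (76.8746109008789, 62.912109375), 14.193562507629395)
handle 2364 [ 601.3 -193.5  172.6] ((644.6986694335938, -246.40704345703125), (100.85590362548828, 520.9776000976562), 29.059797286987305)
rail 6678 [ 579.9 -292.9   87.3] ((628.8033447265625, -227.62225341796875), (382.4010925292969, 675.0235595703125), 0.5149132609367371)
```

View pics/w1.png

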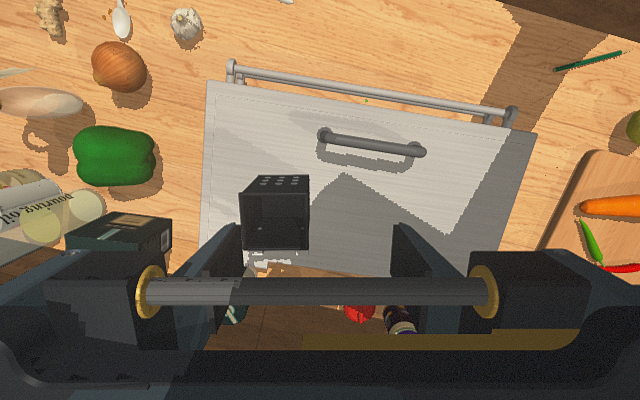

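The wrist view shows the caddy at (275,210), the handle at (325,133)–(420,152) and the upper rail at (235,68)–(510,112). It confirms the caddy pose.

```bash

python3 -c "
from h import *
from workcell import *
s=sense();print(delta(s,[615.5,-161.8,169],3.39))
f=dict(np.load('w1.npz'));w=cloud(f);z=w[...,2]
def reg(n,a,b,box):
    m=(z>a)&(z<b);M=np.zeros_like(m);M[box[0]:box[1],box[2]:box[3]]=1;P=w[m&M]
    v=cv2.fitLine(P[:,:2].astype(np.float32),2,0,.01,.01).ravel();print(n,len(P),P.mean(0).round(1),P.max(0).round(),P.min(0).round(),v.round(4),np.arctan2(-v[0],v[1]),rect(P))
    return P
reg('handle',164,182,(120,165,315,430)); reg('rail',82,96,(55,130,240,505)); reg('lid',122,134,(75,250,200,535))
"
```

```text
(array([-0.0216, -0.0451,  0.1638]), array([ 0.0003, -0.0012, -0.0052]))
handle 1153 [523.2 -77.9 172.9] [534. -19. 177.] [ 513. -134.  164.] [ 8.86000e-02 -9.96100e-01  5.23162e+02 -7.79115e+01] -3.052877 ((523.3536376953125, -76.56696319580078), (12.026164054870605, 114.89501190185547), 5.066722393035889)
rail 2237 [462.  -80.   88.5] [482. 100.  93.] [ 441. -253.   83.] [ 8.640000e-02 -9.963000e-01  4.619736e+02 -7.998160e+01] -3.0551229 ((461.3207702636719, -77.04551696777344), (22.773136138916016, 353.4863586425781), 2.9566729068756104)
lid 39170 [560.5 -76.  128.5] [712. 134. 134.] [ 464. -279.  124.] [ 9.650000e-02 -9.953000e-01  5.605494e+02 -7.599070e+01] -3.0449617 ((587.56689453125, -69.94422912597656), (213.7000732421875, 401.9661865234375), 5.223043441772461)
```

```bash

python3 -m crank '[{"dx":-0.0108,"dy":-0.0225,"dz":0,"wx":0,"wy":0,"wz":-0.005,"fingers":1},{"dx":-0.0108,"dy":-0.0225,"dz":0,"wx":0,"wy":0,"wz":0,"fingers":1},{"dx":0,"dy":0,"dz":0.01,"wx":0,"wy":0,"wz":0,"fingers":1},{"dx":0,"dy":0,"dz":0.02,"wx":0,"wy":0,"wz":0,"fingers":1},{"dx":0,"dy":0,"dz":0.02,"wx":0,"wy":0,"wz":0,"fingers":1},{"dx":0,"dy":0,"dz":0.02,"wx":0,"wy":0,"wz":0,"fingers":1},{"dx":0,"dy":0,"dz":0.02,"wx":0,"wy":0,"wz":0,"fingers":1},{"dx":0,"dy":0,"dz":0,"wx":0,"wy":0,"wz":0,"fingers":1}]'
python3 -c "
from h import *
from workcell import *
s=sense();print(delta(s,[615.5,-161.8,169],3.39))"
```

```text
time: 3.48
tcp_pos: [612.5, -157.6, 240.0]
ee_rot: [3.138, -0.005, -2.89]
force: [-0.2, 0.1, -0.1]
width: 90.8
grip_force: 0.0
(array([-0.0019, -0.0048,  0.071 ]), array([ 0.0038, -0.0053,  0.0033]))
```

```bash

python3 -m crank '[{"dx":-0.002,"dy":-0.0045,"dz":0.01,"wx":0.003,"wy":-0.004,"wz":0.003,"fingers":1},{"dx":0,"dy":0,"dz":0.02,"wx":0,"wy":0,"wz":0,"fingers":1},{"dx":0,"dy":0,"dz":0.02,"wx":0,"wy":0,"wz":0,"fingers":1},{"dx":0,"dy":0,"dz":0.015,"wx":0,"wy":0,"wz":0,"fingers":1},{"dx":0,"dy":0,"dz":0.006,"wx":0,"wy":0,"wz":0,"fingers":1},{"dx":0,"dy":0,"dz":0,"wx":0,"wy":0,"wz":0,"fingers":1},{"dx":0,"dy":0,"dz":0,"wx":0,"wy":0,"wz":0,"fingers":0},{"dx":0,"dy":0,"dz":0,"wx":0,"wy":0,"wz":0,"fingers":0}]'
python3 -m crank '[{"dx":0,"dy":0,"dz":0,"wx":0,"wy":0,"wz":0,"fingers":0},{"dx":0,"dy":0,"dz":0,"wx":0,"wy":0,"wz":0,"fingers":0},{"dx":0,"dy":0,"dz":0,"wx":0,"wy":0,"wz":0,"fingers":0},{"dx":0,"dy":0,"dz":0,"wx":0,"wy":0,"wz":0,"fingers":0},{"dx":0,"dy":0,"dz":0,"wx":0,"wy":0,"wz":0,"fingers":0},{"dx":0,"dy":0,"dz":0,"wx":0,"wy":0,"wz":0,"fingers":0},{"dx":0,"dy":0,"dz":0,"wx":0,"wy":0,"wz":0,"fingers":0},{"dx":0,"dy":0,"dz":0,"wx":0,"wy":0,"wz":0,"fingers":0}]'
python3 -c "
from h import *
from workcell import *
s=sense();print(delta(s,[615.5,-161.8,169],3.39))"
```

```text
time: 4.15
tcp_pos: [618.9, -163.3, 174.4]
ee_rot: [-3.137, 0.006, -2.893]
force: [0.0, -0.1, -0.2]
width: 81.2
grip_force: 0.0
time: 4.82
tcp_pos: [618.4, -163.1, 173.7]
ee_rot: [-3.138, 0.005, -2.893]
force: [-1.3, 1.4, 6.1]
width: 64.2
grip_force: 30.0
(array([0.0025, 0.0019, 0.0047]), array([-0.0034,  0.005 , -0.0002]))
```

```bash

python3 -m crank '[{"dx":0,"dy":0,"dz":-0.005,"wx":0,"wy":0,"wz":0,"fingers":0},{"dx":0,"dy":0,"dz":-0.015,"wx":0,"wy":0,"wz":0,"fingers":0},{"dx":0,"dy":0,"dz":-0.02,"wx":0,"wy":0,"wz":0,"fingers":0},{"dx":0,"dy":0,"dz":-0.02,"wx":0,"wy":0,"wz":0.04,"fingers":0},{"dx":0,"dy":0,"dz":-0.02,"wx":0,"wy":0,"wz":0.04,"fingers":0},{"dx":0,"dy":0,"dz":-0.01,"wx":0,"wy":0,"wz":0.04,"fingers":0},{"dx":0,"dy":0,"dz":0,"wx":0,"wy":0,"wz":0.04,"fingers":0},{"dx":0,"dy":0,"dz":0,"wx":0,"wy":0,"wz":0,"fingers":0}]'
python3 -c "
from h import *
from workcell import *
s=sense();print(delta(s,[427.6,-85,250],3.230))"
```

```text
time: 5.48
tcp_pos: [617.9, -163.0, 263.9]
ee_rot: [-3.139, 0.006, -3.055]
force: [0.1, -0.8, -2.7]
width: 63.3
grip_force: 30.0
(array([0.1826, 0.0945, 0.0139]), array([-0.003 ,  0.0056, -0.0023]))
```

```bash

python3 -m crank '[{"dx":0.015,"dy":0.008,"dz":0,"wx":-0.003,"wy":0.005,"wz":-0.002,"fingers":0},{"dx":0.03,"dy":0.0155,"dz":0,"wx":0,"wy":0,"wz":0,"fingers":0},{"dx":0.03,"dy":0.0155,"dz":0,"wx":0,"wy":0,"wz":0,"fingers":0},{"dx":0.03,"dy":0.0155,"dz":0,"wx":0,"wy":0,"wz":0,"fingers":0},{"dx":0.03,"dy":0.0155,"dz":0,"wx":0,"wy":0,"wz":0,"fingers":0},{"dx":0.03,"dy":0.0155,"dz":0,"wx":0,"wy":0,"wz":0,"fingers":0},{"dx":0.0176,"dy":0.009,"dz":0,"wx":0,"wy":0,"wz":0,"fingers":0},{"dx":0,"dy":0,"dz":0,"wx":0,"wy":0,"wz":0,"fingers":0}]'
python3 -m crank '[{"dx":0,"dy":0,"dz":0.01,"wx":0,"wy":0,"wz":0,"fingers":0},{"dx":0,"dy":0,"dz":0.025,"wx":0,"wy":0,"wz":0,"fingers":0},{"dx":0,"dy":0,"dz":0.03,"wx":0,"wy":0,"wz":0,"fingers":0},{"dx":0,"dy":0,"dz":0.03,"wx":0,"wy":0,"wz":0,"fingers":0},{"dx":0,"dy":0,"dz":0.025,"wx":0,"wy":0,"wz":0,"fingers":0},{"dx":0,"dy":0,"dz":0.015,"wx":0,"wy":0,"wz":0,"fingers":0},{"dx":0,"dy":0,"dz":0,"wx":0,"wy":0,"wz":0,"fingers":0},{"dx":0,"dy":0,"dz":0,"wx":0,"wy":0,"wz":0,"fingers":0}]'
python3 -c "
from h import *
from workcell import *
s=sense();print(delta(s,[427.6,-85,66],3.230),s['tcp_pos'])
for n in('top','wrist','scene'):
  f=grab_frame(n);cv2.imwrite(f'pics/{n}2.png',f['img'][:,:,::-1]);np.savez(f'{n}2.npz',**f)
w=cv2.imread('pics/wrist2.png');c=cv2.imread('pics/scene2.png')[165:265,225:355]
cv2.imwrite('pics/c2.png',cv2.vconcat([cv2.resize(w,(480,300)),cv2.resize(c,(480,300))]))
"
```

```text
time: 6.15
tcp_pos: [423.2, -83.5, 262.8]
ee_rot: [3.14, -0.003, -3.049]
force: [1.0, -0.3, -2.2]
width: 63.5
grip_force: 30.0
time: 6.82
tcp_pos: [427.1, -85.1, 127.7]
ee_rot: [3.14, -0.002, -3.051]
force: [-0.2, 0.4, -2.1]
width: 63.9
grip_force: 30.0
(array([-0.0006,  0.0001,  0.0617]), array([ 0.0014, -0.0022,  0.0026])) [427.05025627 -85.14105024 127.73932302]
```

View pics/c2.png

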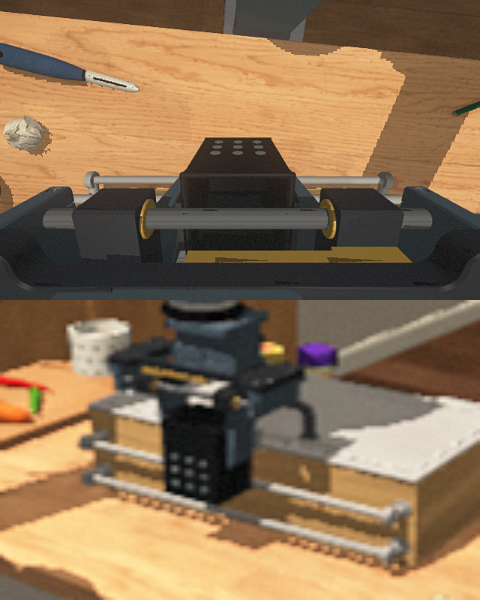

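The caddy is gripped upright in front of the rails near the middle (scene crop, about (205,455)). I'll check the distance from the caddy to the rail in the depth data of one camera.

```bash
cat >> h.py <<'E'
O=np.array([595,-70.2,0]);A=0.0885
def st(w): return (w-O)@Ro.from_euler("z",A).as_matrix()
E
python3 -c "
from h import *
for n in('scene2','wrist2'):
  f=dict(np.load(n+'.npz'));p=st(cloud(f));g=f['img'].max(-1)
  x,y,z=p[...,0],p[...,1],p[...,2]
  m=(g<60)&(abs(y)<25)&(z>85)&(z<160)&(x<-150)&(x>-240)
  print(n,'caddy front',m.sum(),np.percentile(x[m],[10,50,90]).round(1))
  m=(g<60)&(abs(y)<60)&(z>85)&(z<120)&(x<-160)&(x>-240)
  print(' caddy y',np.percentile(y[m],[1,99]).round(1))
  for lo,hi in((-160,-60),(60,160)):
    m=(y>lo)&(y<hi)&(z>76)&(z<95)&(x<-122)&(x>-150)
    if m.sum():print(' rail',m.sum(),x[m].mean().round(1),z[m].mean().round(1),np.percentile(x[m],[5,95]).round(1),np.percentile(z[m],[5,95]).round(1))
"
```

```text
scene2 caddy front 174 [-200.4 -198.1 -195.7]
 caddy y [-35.5  29. ]
 rail 72 -135.8 89.2 [-140.  -131.2] [84.4 92.9]
 rail 43 -136.2 89.7 [-140.6 -130.5] [85.9 93.3]
wrist2 caddy front 2858 [-199.6 -199.2 -154. ]
 caddy y [-30.1  30.4]
 rail 166 -137.3 87.6 [-138.9 -134. ] [83.8 90.1]
 rail 148 -137.4 87.2 [-139.1 -134.4] [82.7 89.9]
```

```bash

python3 -m crank '[{"dx":-0.0006,"dy":0,"dz":0.008,"wx":0,"wy":0,"wz":0.002,"fingers":0},{"dx":0,"dy":0,"dz":0.01,"wx":0,"wy":0,"wz":0,"fingers":0},{"dx":0,"dy":0,"dz":0.01,"wx":0,"wy":0,"wz":0,"fingers":0},{"dx":0,"dy":0,"dz":0.008,"wx":0,"wy":0,"wz":0,"fingers":0},{"dx":0,"dy":0,"dz":0.006,"wx":0,"wy":0,"wz":0,"fingers":0},{"dx":0,"dy":0,"dz":0.004,"wx":0,"wy":0,"wz":0,"fingers":0},{"dx":0,"dy":0,"dz":0.003,"wx":0,"wy":0,"wz":0,"fingers":0},{"dx":0,"dy":0,"dz":0,"wx":0,"wy":0,"wz":0,"fingers":0}]'
python3 -m crank '[{"dx":0,"dy":0,"dz":0.003,"wx":0,"wy":0,"wz":0,"fingers":0},{"dx":0,"dy":0,"dz":0.002,"wx":0,"wy":0,"wz":0,"fingers":0},{"dx":0,"dy":0,"dz":0.002,"wx":0,"wy":0,"wz":0,"fingers":0},{"dx":0,"dy":0,"dz":0.001,"wx":0,"wy":0,"wz":0,"fingers":0},{"dx":0,"dy":0,"dz":0.001,"wx":0,"wy":0,"wz":0,"fingers":0},{"dx":0,"dy":0,"dz":0,"wx":0,"wy":0,"wz":0,"fingers":0},{"dx":0,"dy":0,"dz":0,"wx":0,"wy":0,"wz":0,"fingers":0},{"dx":0,"dy":0,"dz":0,"wx":0,"wy":0,"wz":0,"fingers":0}]'
```

```text
time: 7.63
tcp_pos: [427.7, -85.1, 78.7]
ee_rot: [3.141, -0.001, -3.053]
force: [0.5, -0.5, -2.2]
width: 63.7
grip_force: 30.0
time: 8.3
tcp_pos: [427.8, -85.1, 70.0]
ee_rot: [3.141, -0.0, -3.053]
force: [-0.6, -0.5, -1.9]
width: 63.8
grip_force: 30.0
```

```bash

python3 -m crank '[{"dx":0,"dy":0,"dz":0.001,"wx":0,"wy":0,"wz":0,"fingers":0},{"dx":0,"dy":0,"dz":0.001,"wx":0,"wy":0,"wz":0,"fingers":0},{"dx":0,"dy":0,"dz":0.001,"wx":0,"wy":0,"wz":0,"fingers":0},{"dx":0,"dy":0,"dz":0.0005,"wx":0,"wy":0,"wz":0,"fingers":0},{"dx":0,"dy":0,"dz":0,"wx":0,"wy":0,"wz":0,"fingers":0},{"dx":0,"dy":0,"dz":0,"wx":0,"wy":0,"wz":0,"fingers":0},{"dx":0,"dy":0,"dz":0,"wx":0,"wy":0,"wz":0,"fingers":0},{"dx":0,"dy":0,"dz":0,"wx":0,"wy":0,"wz":0,"fingers":0}]'
python3 -c "
from h import *
from workcell import *
s=sense();print(st(s['tcp_pos']),s['force'],s['torque'])"
```

```text
time: 8.97
tcp_pos: [427.8, -85.1, 66.5]
ee_rot: [3.141, -0.001, -3.053]
force: [0.3, -0.8, -1.5]
width: 63.8
grip_force: 30.0
[-1.67879590e+02 -1.37428075e-02  6.65039850e+01] [ 0.28872428 -0.78125721 -1.54090356] [ 0.07411608  0.03571123 -0.00208095]
```

The hook slot sits over the rail without binding. Now I'll slide left along tool +y.

```bash

python3 -m crank '[{"dx":0,"dy":0.006,"dz":0,"wx":0,"wy":0,"wz":0,"fingers":0},{"dx":0,"dy":0.01,"dz":0,"wx":0,"wy":0,"wz":0,"fingers":0},{"dx":0,"dy":0.012,"dz":0,"wx":0,"wy":0,"wz":0,"fingers":0},{"dx":0,"dy":0.012,"dz":0,"wx":0,"wy":0,"wz":0,"fingers":0},{"dx":0,"dy":0.012,"dz":0,"wx":0,"wy":0,"wz":0,"fingers":0},{"dx":0,"dy":0.012,"dz":0,"wx":0,"wy":0,"wz":0,"fingers":0},{"dx":0,"dy":0.006,"dz":0,"wx":0,"wy":0,"wz":0,"fingers":0},{"dx":0,"dy":0,"dz":0,"wx":0,"wy":0,"wz":0,"fingers":0}]'
python3 -c "
from h import *
from workcell import *
s=sense();print(st(s['tcp_pos']),s['force'],s['torque'])"
```

```text
time: 9.63
tcp_pos: [421.1, -13.9, 66.5]
ee_rot: [3.141, -0.001, -3.052]
force: [0.1, -0.3, -1.8]
width: 64.1
grip_force: 30.0
[-168.22327214   71.44022698   66.54005536] [ 0.10820877 -0.28488883 -1.84588538] [ 0.05284559  0.04039862 -0.01615082]
```

```bash

python3 -m crank '[{"dx":-0.0002,"dy":0.006,"dz":0,"wx":0,"wy":0,"wz":0,"fingers":0},{"dx":0,"dy":0.01,"dz":0,"wx":0,"wy":0,"wz":0,"fingers":0},{"dx":0,"dy":0.012,"dz":0,"wx":0,"wy":0,"wz":0,"fingers":0},{"dx":0,"dy":0.012,"dz":0,"wx":0,"wy":0,"wz":0,"fingers":0},{"dx":0,"dy":0.012,"dz":0,"wx":0,"wy":0,"wz":0,"fingers":0},{"dx":0,"dy":0.01,"dz":0,"wx":0,"wy":0,"wz":0,"fingers":0},{"dx":0,"dy":0.004,"dz":0,"wx":0,"wy":0,"wz":0,"fingers":0},{"dx":0,"dy":0.002,"dz":0,"wx":0,"wy":0,"wz":0,"fingers":0}]'
python3 -m crank '[{"dx":0,"dy":0.001,"dz":0,"wx":0,"wy":0,"wz":0,"fingers":0},{"dx":0,"dy":0.001,"dz":0,"wx":0,"wy":0,"wz":0,"fingers":0},{"dx":0,"dy":0.001,"dz":0,"wx":0,"wy":0,"wz":0,"fingers":0},{"dx":0,"dy":0.001,"dz":0,"wx":0,"wy":0,"wz":0,"fingers":0},{"dx":0,"dy":0.001,"dz":0,"wx":0,"wy":0,"wz":0,"fingers":0},{"dx":0,"dy":0,"dz":0,"wx":0,"wy":0,"wz":0,"fingers":0},{"dx":0,"dy":0,"dz":0,"wx":0,"wy":0,"wz":0,"fingers":0},{"dx":0,"dy":0,"dz":0,"wx":0,"wy":0,"wz":0,"fingers":0}]'
python3 -c "
from h import *
from workcell import *
s=sense();print(st(s['tcp_pos']),s['force'],s['torque'])"
```

```text
time: 10.3
tcp_pos: [415.7, 53.1, 66.6]
ee_rot: [3.141, -0.001, -3.053]
force: [0.1, -0.3, -1.9]
width: 64.4
grip_force: 30.0
time: 10.97
tcp_pos: [415.4, 57.3, 66.6]
ee_rot: [3.141, -0.001, -3.053]
force: [0.6, 0.9, -2.2]
width: 64.1
grip_force: 30.0
[-167.62865228  142.91827105   66.58036059] [ 0.60488738  0.89931983 -2.17679995] [ 0.08200514  0.02427816 -0.00961346]
```

```bash

python3 -m crank '[{"dx":0.0003,"dy":0.001,"dz":0,"wx":0,"wy":0,"wz":0,"fingers":0},{"dx":0,"dy":0.001,"dz":0,"wx":0,"wy":0,"wz":0,"fingers":0},{"dx":0,"dy":0.001,"dz":0,"wx":0,"wy":0,"wz":0,"fingers":0},{"dx":0,"dy":0.001,"dz":0,"wx":0,"wy":0,"wz":0,"fingers":0},{"dx":0,"dy":0,"dz":0,"wx":0,"wy":0,"wz":0,"fingers":0},{"dx":0,"dy":0,"dz":0,"wx":0,"wy":0,"wz":0,"fingers":0},{"dx":0,"dy":0,"dz":0,"wx":0,"wy":0,"wz":0,"fingers":0},{"dx":0,"dy":0,"dz":0,"wx":0,"wy":0,"wz":0,"fingers":0}]'
python3 -m crank '[{"dx":0,"dy":0.0005,"dz":0,"wx":0,"wy":0,"wz":0,"fingers":0},{"dx":0,"dy":0.0005,"dz":0,"wx":0,"wy":0,"wz":0,"fingers":0},{"dx":0,"dy":0.0005,"dz":0,"wx":0,"wy":0,"wz":0,"fingers":0},{"dx":0,"dy":0.0005,"dz":0,"wx":0,"wy":0,"wz":0,"fingers":0},{"dx":0,"dy":0,"dz":0,"wx":0,"wy":0,"wz":0,"fingers":0},{"dx":0,"dy":0,"dz":0,"wx":0,"wy":0,"wz":0,"fingers":0},{"dx":0,"dy":0,"dz":0,"wx":0,"wy":0,"wz":0,"fingers":0},{"dx":0,"dy":0,"dz":0,"wx":0,"wy":0,"wz":0,"fingers":0}]'
python3 -c "
from h import *
from workcell import *
s=sense();print(st(s['tcp_pos']),s['force'],s['torque'])"
```

```text
time: 11.63
tcp_pos: [414.8, 61.3, 66.6]
ee_rot: [3.141, -0.001, -3.053]
force: [-0.1, 0.1, -3.0]
width: 63.7
grip_force: 30.0
time: 12.3
tcp_pos: [414.6, 62.7, 66.6]
ee_rot: [-3.141, -0.001, -3.053]
force: [-0.2, -12.4, -1.0]
width: 64.0
grip_force: 30.0
[-167.90674566  148.3299289    66.63640417] [ -0.1829913  -12.40591333  -0.97379755] [-2.05813396  0.00947893 -0.52731413]
```

Contact with the left bracket came at y = 148 mm, as expected. Next: ease off the push, lower it onto the rail and release.

```bash

python3 -m crank '[{"dx":0,"dy":-0.0003,"dz":0.0005,"wx":0,"wy":0,"wz":0,"fingers":0},{"dx":0,"dy":0,"dz":0.0005,"wx":0,"wy":0,"wz":0,"fingers":0},{"dx":0,"dy":0,"dz":0.0005,"wx":0,"wy":0,"wz":0,"fingers":0},{"dx":0,"dy":0,"dz":0,"wx":0,"wy":0,"wz":0,"fingers":0},{"dx":0,"dy":0,"dz":0,"wx":0,"wy":0,"wz":0,"fingers":0},{"dx":0,"dy":0,"dz":0,"wx":0,"wy":0,"wz":0,"fingers":0},{"dx":0,"dy":0,"dz":0,"wx":0,"wy":0,"wz":0,"fingers":0},{"dx":0,"dy":0,"dz":0,"wx":0,"wy":0,"wz":0,"fingers":0}]'
```

```text
time: 12.97
tcp_pos: [414.9, 62.6, 65.4]
ee_rot: [-3.142, 0.0, -3.054]
force: [-1.9, -9.1, 9.0]
width: 63.5
grip_force: 30.0
```

```bash

python3 -m crank '[{"dx":0,"dy":0,"dz":-0.0003,"wx":0,"wy":0,"wz":0,"fingers":0},{"dx":0,"dy":0,"dz":0,"wx":0,"wy":0,"wz":0,"fingers":0.85},{"dx":0,"dy":0,"dz":0,"wx":0,"wy":0,"wz":0,"fingers":1},{"dx":0,"dy":0,"dz":0,"wx":0,"wy":0,"wz":0,"fingers":1},{"dx":0,"dy":0,"dz":0,"wx":0,"wy":0,"wz":0,"fingers":1},{"dx":0,"dy":0,"dz":0,"wx":0,"wy":0,"wz":0,"fingers":1},{"dx":0,"dy":0,"dz":0,"wx":0,"wy":0,"wz":0,"fingers":1},{"dx":0,"dy":0,"dz":0,"wx":0,"wy":0,"wz":0,"fingers":1}]'
python3 -c "
from h import *
from workcell import *
s=sense();print(st(s['tcp_pos']),s['force'],s['torque'])
for n in('wrist','scene'):
  f=grab_frame(n);cv2.imwrite(f'pics/{n}3.png',f['img'][:,:,::-1]);np.savez(f'{n}3.npz',**f)
w=cv2.imread('pics/wrist3.png');c=cv2.imread('pics/scene3.png')[165:265,225:355]
cv2.imwrite('pics/c3.png',cv2.vconcat([cv2.resize(w,(480,300)),cv2.resize(c,(480,300))]))
"
```

```text
time: 13.63
tcp_pos: [414.5, 63.1, 65.4]
ee_rot: [3.141, -0.001, -3.053]
force: [0.0, 0.1, 0.3]
width: 91.4
grip_force: 0.0
[-167.96915766  148.72617314   65.36306603] [0.03760198 0.08632377 0.33915829] [ 0.06903432 -0.01264858  0.0028113 ]
```

View pics/c3.png

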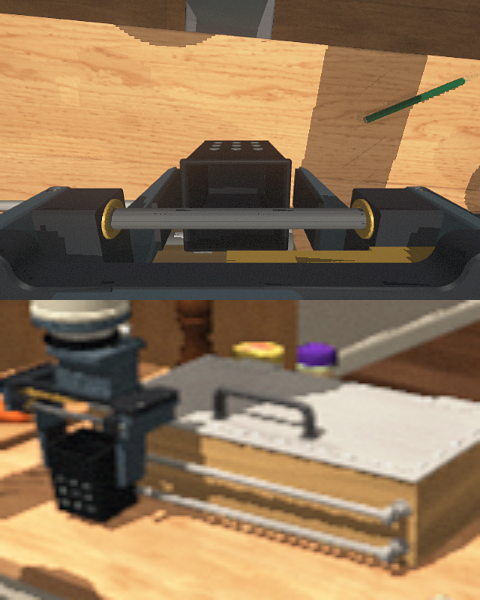

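The caddy hangs free between the open fingers, leaning slightly. Now straight up.

```bash

python3 -m crank '[{"dx":0,"dy":0,"dz":-0.006,"wx":0,"wy":0,"wz":0,"fingers":1},{"dx":0,"dy":0,"dz":-0.015,"wx":0,"wy":0,"wz":0,"fingers":1},{"dx":0,"dy":0,"dz":-0.03,"wx":0,"wy":0,"wz":0,"fingers":1},{"dx":0,"dy":0,"dz":-0.035,"wx":0,"wy":0,"wz":0,"fingers":1},{"dx":0,"dy":0,"dz":-0.035,"wx":0,"wy":0,"wz":0,"fingers":1},{"dx":0,"dy":0,"dz":-0.035,"wx":0,"wy":0,"wz":0,"fingers":1},{"dx":0,"dy":0,"dz":-0.03,"wx":0,"wy":0,"wz":0,"fingers":1},{"dx":0,"dy":0,"dz":0,"wx":0,"wy":0,"wz":0,"fingers":1}]'
python3 -c "
from h import *
from workcell import *
s=sense();print(delta(s,[523.3,-76.6,245],3.230-np.pi/2),s['joint_pos'])
for n in('top','scene'):
  f=grab_frame(n);np.savez(f'{n}4.npz',**f);cv2.imwrite(f'pics/{n}4.png',f['img'][:,:,::-1])
  p=st(cloud(f));g=f['img'].max(-1);x,y,z=p[...,0],p[...,1],p[...,2]
  m=(g<70)&(y>90)&(y<200)&(z>5)&(z<130)&(x<-130)&(x>-230)
  print(n,m.sum(),np.percentile(p[m],[2,98],axis=0).round(1).tolist())
  for a in(30,60,90):
    k=m&(abs(z-a)<8)&(y<175);print(a,k.sum(),np.median(x[k]) if k.sum() else 0)
a=cv2.imread('pics/top4.png')[145:250,225:375];b=cv2.imread('pics/scene4.png')[165:265,225:355]
cv2.imwrite('pics/c4.png',cv2.vconcat([cv2.resize(a,(430,300)),cv2.resize(b,(430,300))]))
"
```

```text
time: 14.4
tcp_pos: [416.9, 63.0, 257.0]
ee_rot: [-3.142, 0.008, -3.053]
force: [0.8, -0.2, 0.2]
width: 91.3
grip_force: 0.0
(array([-0.1485,  0.0936,  0.012 ]), array([0.0062, 0.0062, 1.5707])) [ 7.64890491e-03  1.50997934e-01  1.75228523e+00  6.59861793e-04
  1.23042651e+00 -1.65170342e+00]Traceback (most recent call last):
  File "<string>", line 9, in <module>
    print(n,m.sum(),np.percentile(p[m],[2,98],axis=0).round(1).tolist())
                    ~~~~~~~~~~~~~^^^^^^^^^^^^^^^^^^^^
    return _quantile_unchecked(
        a, q, axis, out, overwrite_input, method, keepdims, weights)
    return _ureduce(a,
                    func=_quantile_ureduce_func,
    ...<5 lines>...
                    overwrite_input=overwrite_input,
                    method=method)
    r = func(a, **kwargs)
    result = _quantile(arr,
                       quantiles=q,
    ...<2 lines>...
                       out=out,
                       weights=wgt)
    slices_having_nans = np.isnan(arr[-1, ...])
                                  ~~~^^^^^^^^^
IndexError: index -1 is out of bounds for axis 0 with size 0
```

```bash

python3 -m crank '[{"dx":0,"dy":0,"dz":0,"wx":0,"wy":0.006,"wz":0.105,"fingers":1},{"dx":0,"dy":0,"dz":0,"wx":0,"wy":0,"wz":0.105,"fingers":1},{"dx":0,"dy":0,"dz":0,"wx":0,"wy":0,"wz":0.105,"fingers":1},{"dx":0,"dy":0,"dz":0,"wx":0,"wy":0,"wz":0.105,"fingers":1},{"dx":0,"dy":0,"dz":0,"wx":0,"wy":0,"wz":0.105,"fingers":1},{"dx":0,"dy":0,"dz":0,"wx":0,"wy":0,"wz":0.105,"fingers":1},{"dx":0,"dy":0,"dz":0,"wx":0,"wy":0,"wz":0.105,"fingers":1},{"dx":0,"dy":0,"dz":0,"wx":0,"wy":0,"wz":0.105,"fingers":1}]'
python3 -m crank '[{"dx":0,"dy":0,"dz":0,"wx":0,"wy":0,"wz":0.105,"fingers":1},{"dx":0,"dy":0,"dz":0,"wx":0,"wy":0,"wz":0.105,"fingers":1},{"dx":0,"dy":0,"dz":0,"wx":0,"wy":0,"wz":0.105,"fingers":1},{"dx":0,"dy":0,"dz":0,"wx":0,"wy":0,"wz":0.105,"fingers":1},{"dx":0,"dy":0,"dz":0,"wx":0,"wy":0,"wz":0.105,"fingers":1},{"dx":0,"dy":0,"dz":0,"wx":0,"wy":0,"wz":0.105,"fingers":1},{"dx":0,"dy":0,"dz":0,"wx":0,"wy":0,"wz":0.105,"fingers":1},{"dx":0,"dy":0,"dz":0,"wx":0,"wy":0,"wz":0,"fingers":1}]'
python3 -m crank '[{"dx":-0.015,"dy":0.01,"dz":0,"wx":0,"wy":0,"wz":0,"fingers":1},{"dx":-0.025,"dy":0.0155,"dz":0,"wx":0,"wy":0,"wz":0,"fingers":1},{"dx":-0.03,"dy":0.019,"dz":0,"wx":0,"wy":0,"wz":0,"fingers":1},{"dx":-0.03,"dy":0.019,"dz":0,"wx":0,"wy":0,"wz":0,"fingers":1},{"dx":-0.03,"dy":0.019,"dz":0,"wx":0,"wy":0,"wz":0,"fingers":1},{"dx":-0.0185,"dy":0.011,"dz":0,"wx":0,"wy":0,"wz":0,"fingers":1},{"dx":0,"dy":0,"dz":0,"wx":0,"wy":0,"wz":0,"fingers":1},{"dx":0,"dy":0,"dz":0,"wx":0,"wy":0,"wz":0,"fingers":1}]'
python3 -c "
from h import *
from workcell import *
s=sense();print(delta(s,[523.3,-76.6,150],3.230-np.pi/2),s['joint_pos'])
for n in('top','wrist','scene'):
  f=grab_frame(n);cv2.imwrite(f'pics/{n}4.png',f['img'][:,:,::-1]);np.savez(f'{n}4.npz',**f)
  p=st(cloud(f));g=f['img'].max(-1);x,y,z=p[...,0],p[...,1],p[...,2]
  m=(g<70)&(y>90)&(y<200)&(z>5)&(z<130)&(x<-130)&(x>-230)
  if m.sum()>9: print(n,m.sum(),np.percentile(p[m],[2,98],axis=0).round(1).tolist())
  for a in(30,60,90):
    k=m&(abs(z-a)<8)&(y<175);print(a,k.sum(),np.median(x[k]) if k.sum() else 0)
a=cv2.imread('pics/wrist4.png');b=cv2.imread('pics/scene4.png')[165:265,225:355]
cv2.imwrite('pics/c4.png',cv2.vconcat([cv2.resize(a,(480,300)),cv2.resize(b,(480,300))]))
"
```

```text
time: 15.12
tcp_pos: [413.9, 62.9, 250.6]
ee_rot: [-3.136, -0.006, 2.385]
force: [-0.8, 0.8, 0.4]
width: 91.3
grip_force: 0.0
time: 15.78
tcp_pos: [414.0, 62.9, 250.7]
ee_rot: [-3.133, -0.001, 1.649]
force: [0.9, -0.1, 0.1]
width: 91.0
grip_force: 0.0
time: 16.45
tcp_pos: [520.2, -77.9, 249.7]
ee_rot: [-3.133, -0.002, 1.656]
force: [-0.8, 0.2, -0.6]
width: 91.2
grip_force: 0.0
(array([0.001 , 0.0032, 0.0997]), array([-0.0082, -0.0016, -0.0027])) [-2.61374293e-01  3.22581812e-01  1.53044609e+00 -1.32864027e-03
  1.29680022e+00 -3.46673976e-01]
top 361 [[-203.4, 115.2, 12.5], [-142.1, 176.4, 113.1]]
30 30 -168.96277570892917
60 26 -161.33564507316288
90 25 -199.38008317362636
wrist 5653 [[-203.0, 115.7, 16.5], [-143.2, 177.4, 114.8]]
30 277 -193.7415329465702
60 439 -196.62915023040856
90 800 -199.25281374110517
scene 575 [[-204.8, 111.6, 20.1], [-145.2, 178.2, 113.6]]
30 72 -193.05732689326075
60 82 -195.9401357247383
90 103 -189.79853427278394
```

View pics/c4.png

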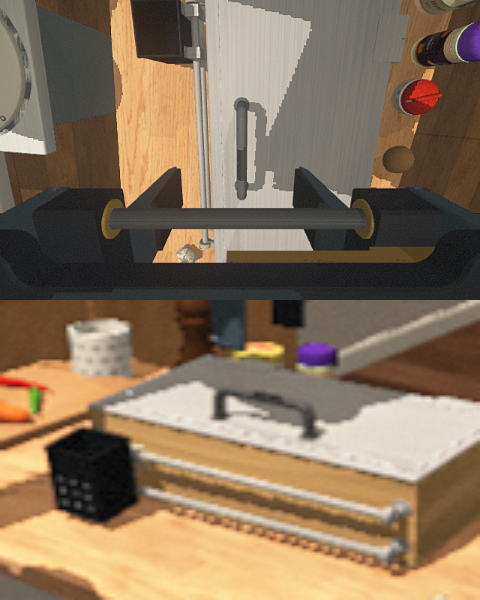

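The caddy hangs at the left bracket (scene crop (92,475)), spanning y = 115–178 mm and leaning about 0.09 rad. In the wrist view the handle, at (241,150), is centred between the fingers. Descend and grip it.

```bash

python3 -m crank '[{"dx":0.001,"dy":0.002,"dz":0.01,"wx":-0.008,"wy":-0.0015,"wz":-0.002,"fingers":1},{"dx":0,"dy":0,"dz":0.02,"wx":0,"wy":0,"wz":0,"fingers":1},{"dx":0,"dy":0,"dz":0.025,"wx":0,"wy":0,"wz":0,"fingers":1},{"dx":0,"dy":0,"dz":0.02,"wx":0,"wy":0,"wz":0,"fingers":1},{"dx":0,"dy":0,"dz":0.015,"wx":0,"wy":0,"wz":0,"fingers":1},{"dx":0,"dy":0,"dz":0.009,"wx":0,"wy":0,"wz":0,"fingers":1},{"dx":0,"dy":0,"dz":0,"wx":0,"wy":0,"wz":0,"fingers":1},{"dx":0,"dy":0,"dz":0,"wx":0,"wy":0,"wz":0,"fingers":1}]'
python3 -c "
from h import *
from workcell import *
s=sense();print(delta(s,[523.3,-76.6,150],3.230-np.pi/2))"
```

```text
time: 17.27
tcp_pos: [522.2, -75.6, 152.0]
ee_rot: [3.14, 0.0, 1.658]
force: [0.2, 0.3, 0.2]
width: 91.1
grip_force: 0.0
(array([-0.0011,  0.001 ,  0.002 ]), array([ 0.0012,  0.0004, -0.0013]))
```

```bash

python3 -m crank '[{"dx":0,"dy":0.001,"dz":0.002,"wx":0,"wy":0,"wz":0,"fingers":0.5},{"dx":0,"dy":0,"dz":0,"wx":0,"wy":0,"wz":0,"fingers":0.3},{"dx":0,"dy":0,"dz":0,"wx":0,"wy":0,"wz":0,"fingers":0},{"dx":0,"dy":0,"dz":0,"wx":0,"wy":0,"wz":0,"fingers":0},{"dx":0,"dy":0,"dz":0,"wx":0,"wy":0,"wz":0,"fingers":0},{"dx":0,"dy":0,"dz":0,"wx":0,"wy":0,"wz":0,"fingers":0},{"dx":0,"dy":0,"dz":0,"wx":0,"wy":0,"wz":0,"fingers":0},{"dx":0,"dy":0,"dz":0,"wx":0,"wy":0,"wz":0,"fingers":0}]'
python3 -m crank '[{"dx":0,"dy":0,"dz":0,"wx":0,"wy":0,"wz":0,"fingers":0},{"dx":0,"dy":0,"dz":0,"wx":0,"wy":0,"wz":0,"fingers":0},{"dx":0,"dy":0,"dz":0,"wx":0,"wy":0,"wz":0,"fingers":0},{"dx":0,"dy":0,"dz":0,"wx":0,"wy":0,"wz":0,"fingers":0},{"dx":0,"dy":0,"dz":0,"wx":0,"wy":0,"wz":0,"fingers":0},{"dx":0,"dy":0,"dz":0,"wx":0,"wy":0,"wz":0,"fingers":0},{"dx":0,"dy":0,"dz":0,"wx":0,"wy":0,"wz":0,"fingers":0},{"dx":0,"dy":0,"dz":0,"wx":0,"wy":0,"wz":0,"fingers":0}]'
python3 -c "
from h import *
from workcell import *
s=sense();print(st(s['tcp_pos']),s['force'])"
```

```text
time: 17.93
tcp_pos: [523.3, -76.0, 149.7]
ee_rot: [3.14, 0.001, 1.657]
force: [0.8, -1.0, -0.8]
width: 40.3
grip_force: 0.0
time: 18.6
tcp_pos: [523.6, -76.0, 149.6]
ee_rot: [3.14, 0.001, 1.657]
force: [4.7, 1.7, -3.0]
width: 11.2
grip_force: 30.0
[-71.60264055   0.55958726 149.64212905] [ 4.65176309  1.74160549 -3.03089918]
```

Gripped at 11.2 mm width. Now I'll compute the arc increments for 60° with the tool kept pointing down; the round bar can turn in the pads.

```bash

python3 -c "
import numpy as np
t=np.radians(np.r_[0,1,np.arange(3.5,59,2.5),59.5,60]);x=-185*np.cos(t)+45*np.sin(t);z=185*np.sin(t)+45*np.cos(t)
for a,b,c in zip(np.degrees(t[1:]),np.diff(x),-np.diff(z)):print(a.round(1),(b/1e3).round(4),(c/1e3).round(4),end=' | ')
print(113+x[-1],124+z[-1]-19)"
```

```text
1.0 0.0008 -0.0032 | 3.5 0.0023 -0.008 | 6.0 0.0026 -0.0079 | 8.5 0.003 -0.0078 | 11.0 0.0033 -0.0076 | 13.5 0.0036 -0.0075 | 16.0 0.004 -0.0073 | 18.5 0.0043 -0.0071 | 21.0 0.0046 -0.0069 | 23.5 0.0049 -0.0067 | 26.0 0.0052 -0.0065 | 28.5 0.0054 -0.0063 | 31.0 0.0057 -0.006 | 33.5 0.006 -0.0058 | 36.0 0.0062 -0.0055 | 38.5 0.0064 -0.0052 | 41.0 0.0067 -0.005 | 43.5 0.0069 -0.0047 | 46.0 0.0071 -0.0044 | 48.5 0.0073 -0.004 | 51.0 0.0074 -0.0037 | 53.5 0.0076 -0.0034 | 56.0 0.0077 -0.0031 | 58.5 0.0079 -0.0027 | 59.5 0.0032 -0.001 | 60.0 0.0016 -0.0005 | 59.471143170299726 287.7146997001212
```

```bash

python3 -m crank '[{"dx":0,"dy":0.0008,"dz":-0.0032,"wx":0,"wy":0,"wz":0,"fingers":0},{"dx":0,"dy":0.0023,"dz":-0.008,"wx":0,"wy":0,"wz":0,"fingers":0},{"dx":0,"dy":0.0026,"dz":-0.0079,"wx":0,"wy":0,"wz":0,"fingers":0},{"dx":0,"dy":0.003,"dz":-0.0078,"wx":0,"wy":0,"wz":0,"fingers":0},{"dx":0,"dy":0.0033,"dz":-0.0076,"wx":0,"wy":0,"wz":0,"fingers":0},{"dx":0,"dy":0.0036,"dz":-0.0075,"wx":0,"wy":0,"wz":0,"fingers":0},{"dx":0,"dy":0,"dz":0,"wx":0,"wy":0,"wz":0,"fingers":0},{"dx":0,"dy":0,"dz":0,"wx":0,"wy":0,"wz":0,"fingers":0}]'
python3 -c "
from h import *
from workcell import *
s=sense();print(st(s['tcp_pos']),s['force'],s['torque'],s['width'])
t=np.radians(13.5);print(113-185*np.cos(t)+45*np.sin(t),105+185*np.sin(t)+45*np.cos(t))"
```

```text
time: 19.27
tcp_pos: [538.6, -74.6, 191.7]
ee_rot: [3.14, 0.001, 1.657]
force: [1.4, -0.5, -5.7]
width: 11.5
grip_force: 30.0
[-56.59424837   0.58103663 191.65284089] [ 1.39639761 -0.46016731 -5.72735936] [-0.23439315 -0.07909658  0.0555945 ] 11.494957305394967
-56.38339390005442 191.94403873123795
```

The forces are small and the path fits the arc, so I'll go on.

```bash

python3 -m crank '[{"dx":0,"dy":0.004,"dz":-0.0073,"wx":0,"wy":0,"wz":0,"fingers":0},{"dx":0,"dy":0.0043,"dz":-0.0071,"wx":0,"wy":0,"wz":0,"fingers":0},{"dx":0,"dy":0.0046,"dz":-0.0069,"wx":0,"wy":0,"wz":0,"fingers":0},{"dx":0,"dy":0.0049,"dz":-0.0067,"wx":0,"wy":0,"wz":0,"fingers":0},{"dx":0,"dy":0.0052,"dz":-0.0065,"wx":0,"wy":0,"wz":0,"fingers":0},{"dx":0,"dy":0.0054,"dz":-0.0063,"wx":0,"wy":0,"wz":0,"fingers":0},{"dx":0,"dy":0.0057,"dz":-0.006,"wx":0,"wy":0,"wz":0,"fingers":0},{"dx":0,"dy":0,"dz":0,"wx":0,"wy":0,"wz":0,"fingers":0}]'
python3 -m crank '[{"dx":0,"dy":0.006,"dz":-0.0058,"wx":0,"wy":0,"wz":0,"fingers":0},{"dx":0,"dy":0.0062,"dz":-0.0055,"wx":0,"wy":0,"wz":0,"fingers":0},{"dx":0,"dy":0.0064,"dz":-0.0052,"wx":0,"wy":0,"wz":0,"fingers":0},{"dx":0,"dy":0.0067,"dz":-0.005,"wx":0,"wy":0,"wz":0,"fingers":0},{"dx":0,"dy":0.0069,"dz":-0.0047,"wx":0,"wy":0,"wz":0,"fingers":0},{"dx":0,"dy":0.0071,"dz":-0.0044,"wx":0,"wy":0,"wz":0,"fingers":0},{"dx":0,"dy":0,"dz":0,"wx":0,"wy":0,"wz":0,"fingers":0},{"dx":0,"dy":0,"dz":0,"wx":0,"wy":0,"wz":0,"fingers":0}]'
python3 -c "
from h import *
from workcell import *
s=sense();print(st(s['tcp_pos']),s['force'],s['torque'],s['width'])
t=np.radians(46);print(113-185*np.cos(t)+45*np.sin(t),105+185*np.sin(t)+45*np.cos(t))"
```

```text
time: 19.93
tcp_pos: [572.0, -71.6, 240.2]
ee_rot: [-3.141, 0.001, 1.657]
force: [-16.2, -3.2, 11.4]
width: 11.4
grip_force: 30.0
time: 20.6
tcp_pos: [611.6, -68.1, 270.8]
ee_rot: [3.14, 0.001, 1.657]
force: [-9.9, -0.5, 11.7]
width: 11.3
grip_force: 30.0
[ 16.74237383   0.57590205 270.78979169] [-9.85001807 -0.47174628 11.68138705] [-0.17188943  1.87344441  0.15278171] 11.284203221824932
16.85849248032479 269.3374897333053
```

```bash

python3 -m crank '[{"dx":0,"dy":0.0068,"dz":-0.0046,"wx":0,"wy":0,"wz":0,"fingers":0},{"dx":0,"dy":0.0074,"dz":-0.0037,"wx":0,"wy":0,"wz":0,"fingers":0},{"dx":0,"dy":0.0076,"dz":-0.0034,"wx":0,"wy":0,"wz":0,"fingers":0},{"dx":0,"dy":0.0077,"dz":-0.0031,"wx":0,"wy":0,"wz":0,"fingers":0},{"dx":0,"dy":0.0075,"dz":-0.0027,"wx":0,"wy":0,"wz":0,"fingers":0},{"dx":0,"dy":0.0032,"dz":-0.001,"wx":0,"wy":0,"wz":0,"fingers":0},{"dx":0,"dy":0.0016,"dz":-0.0005,"wx":0,"wy":0,"wz":0,"fingers":0},{"dx":0,"dy":0,"dz":0,"wx":0,"wy":0,"wz":0,"fingers":0}]'
python3 -m crank '[{"dx":0,"dy":0,"dz":0,"wx":0,"wy":0,"wz":0,"fingers":0},{"dx":0,"dy":0,"dz":0,"wx":0,"wy":0,"wz":0,"fingers":0},{"dx":0,"dy":0,"dz":0,"wx":0,"wy":0,"wz":0,"fingers":0},{"dx":0,"dy":0,"dz":0,"wx":0,"wy":0,"wz":0,"fingers":0},{"dx":0,"dy":0,"dz":0,"wx":0,"wy":0,"wz":0,"fingers":0},{"dx":0,"dy":0,"dz":0,"wx":0,"wy":0,"wz":0,"fingers":0},{"dx":0,"dy":0,"dz":0,"wx":0,"wy":0,"wz":0,"fingers":0},{"dx":0,"dy":0,"dz":0,"wx":0,"wy":0,"wz":0,"fingers":0}]'
python3 -c "
from h import *
from workcell import *
s=sense();print(st(s['tcp_pos']),s['force'],s['torque'],s['width'])
for n in('scene','top'):
  f=grab_frame(n);cv2.imwrite(f'pics/{n}5.png',f['img'][:,:,::-1]);np.savez(f'{n}5.npz',**f)
  p=st(cloud(f));g=f['img'].min(-1);x,y,z=p[...,0],p[...,1],p[...,2]
  # underside/edge of lid: points away from the gripper
  for lo,hi in((-195,-110),(110,195)):
    m=(y>lo)&(y<hi)&(z>145)&(z<320)&(x>-40)&(x<115)
    if m.sum()<20: print(n,lo,m.sum());continue
    v=cv2.fitLine(np.c_[x[m],z[m]].astype(np.float32),cv2.DIST_HUBER,0,.01,.01).ravel()
    print(n,lo,m.sum(),np.degrees(np.arctan2(abs(v[1]),-v[0]*np.sign(v[1]))).round(2),v.round(2),z[m].max().round())
a=cv2.imread('pics/scene5.png')[100:270,200:390]
cv2.imwrite('pics/c5.png',cv2.resize(a,(640,572)))
"
```

```text
time: 21.27
tcp_pos: [654.0, -64.6, 289.1]
ee_rot: [3.139, 0.001, 1.657]
force: [-4.3, -0.5, 7.7]
width: 11.4
grip_force: 30.0
time: 21.93
tcp_pos: [653.6, -64.6, 289.0]
ee_rot: [3.14, 0.001, 1.657]
force: [-4.4, -0.0, 6.4]
width: 11.4
grip_force: 30.0
[ 58.89516255   0.37013144 288.9898443 ] [-4.42473175 -0.03060132  6.43578401] [-0.17151068  0.99317221  0.09656355] 11.40479297280639
scene -195 687 59.64 [  0.51  -0.86  46.91 237.65] 320.0
scene 110 519 59.34 [  0.51  -0.86  48.13 235.27] 320.0
top -195 714 59.52 [  0.51  -0.86  48.75 241.5 ] 320.0
top 110 297 59.48 [  0.51  -0.86  51.35 236.84] 320.0
```

View pics/c5.png

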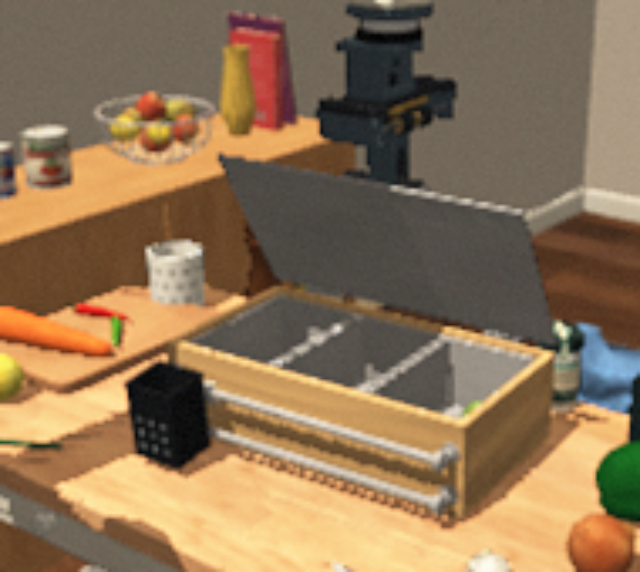

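The lid is held open by the gripper and the caddy hangs at the left end (crop (168,415)). Four depth fits give about 59.5°, so I'll add half a degree and let it settle.

```bash

python3 -m crank '[{"dx":0,"dy":0.0008,"dz":-0.0004,"wx":0,"wy":0,"wz":0,"fingers":0},{"dx":0,"dy":0.0008,"dz":-0.0004,"wx":0,"wy":0,"wz":0,"fingers":0},{"dx":0,"dy":0,"dz":0,"wx":0,"wy":0,"wz":0,"fingers":0},{"dx":0,"dy":0,"dz":0,"wx":0,"wy":0,"wz":0,"fingers":0},{"dx":0,"dy":0,"dz":0,"wx":0,"wy":0,"wz":0,"fingers":0},{"dx":0,"dy":0,"dz":0,"wx":0,"wy":0,"wz":0,"fingers":0},{"dx":0,"dy":0,"dz":0,"wx":0,"wy":0,"wz":0,"fingers":0},{"dx":0,"dy":0,"dz":0,"wx":0,"wy":0,"wz":0,"fingers":0}]'
python3 -c "
from h import *
from workcell import *
for n in('scene','top'):
  f=grab_frame(n);p=st(cloud(f));x,y,z=p[...,0],p[...,1],p[...,2]
  for lo,hi in((-195,-110),(110,195)):
    m=(y>lo)&(y<hi)&(z>145)&(z<320)&(x>-40)&(x<115)
    v=cv2.fitLine(np.c_[x[m],z[m]].astype(np.float32),cv2.DIST_HUBER,0,.01,.01).ravel()
    print(n,np.degrees(np.arctan2(abs(v[1]),-v[0]*np.sign(v[1]))).round(2))
print(job_done())"
```

```text
time: 22.7
tcp_pos: [655.1, -64.5, 289.4]
ee_rot: [3.14, 0.001, 1.657]
force: [-5.1, 0.1, 7.0]
width: 11.0
grip_force: 30.0
scene 60.18
scene 60.14
top 59.98
top 59.98
the job is handed in; nothing more can be done
None
```

Job handed in at about 23 s: the caddy was hooked near the middle, slid to the left bracket and let go, and hangs there at its normal slight lean; the lid is held by its handle at 60° (camera fits 60.0–60.2°).

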